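# Nest the blue paint cup without jamming it

### The arm

A 7-joint arm with a two-finger parallel gripper is mounted at the origin on the work surface. World frame = base frame: x ahead of the robot, y to its left, z up, the work surface at z = 0. Lengths are in m, angles in rad, forces in N, time in s.
With the tool pointing down it reaches from about 0.425 to 0.875 m from the base axis. Payload 4.7 kg.
Tool frame: the origin (TCP) lies at the very end of the fingers, on their centre line; the grasp point (between the pads) lies 19 mm behind it; y points along the fingers, x is the direction in which the jaws open and shut, and the axes are right-handed (so a half turn about y gives the same grasp; the last joint's range is limited). The gripper opens to 85 mm and grips with 20 to 120 N. Pads are 22 mm wide; open, the fingers measure 114 mm over their backs; the gripper's body (76 mm by 85 mm) begins 54 mm behind the grasp point. The pads swing forward as they close: fully open they stand 13 mm farther back than shut.
Start: joints at [1.279, 0.321, -0.07, 1.45, 0.023, 1.371, -0.057], TCP at [0.196, -0.62, 0.231] pointing down, gripper open.
Joint ranges: [-2.86, 2.86], [-0.3, 2.09], [-1.38, 1.24], [0.06, 2.45], [-1.56, 4.7], [0.09, 2.05], [-2.69, 2.69]. Speed limits (rad/s): [2.57, 2.57, 3.14, 3.14, 3.14, 3.14, 3.14].

### API

Orientations are given as a unit quaternion [x, y, z, w].
In Python, from workcell import manip gives the robot as it stands. The module is installed in compiled form; this text tells all that it offers.
- The arm moves only by the tool jog_arm, never from a script. Its arguments are lists of equal length, an entry for each row: "slide": the shift along the tool's x, y, z in m, a list of three; "delta_rot": the turn, a rotation vector about the tool's x, y, z in rad, a list of three. In form: {"slide": [[x, y, z], ...], "delta_rot": [[wx, wy, wz], ...]}. A call has exactly 10 rows; each row shifts and turns the commanded pose from where the row before left it, along the tool's axes as they then stand; what a row does not reach is not made up. A row lasts 1/10 s, in which the tool goes at most 50 mm and 8.59 degrees, less where a joint would pass 70% of its speed; a pose out of reach is approached as far as the arm can. A call is refused whole if a number of a shift passes 0.05 or a number of a turn 0.15, either way. A call with a gripper value outside its range is refused whole. "grip" is the opening, from 0 (shut) to 1 (fully open), set as the call begins (left out, the last holds). The fingers move at their own pace and stop on an object; "squeeze" is the grip in N (left out, the last holds). Time passes only in rows, so rows that do not move let the fingers close, or fill a call up. It gives the time, the measured TCP pose, the force and the opening at its end, in the units of the state.
- manip.state(): the state, without advancing time (a new reading comes with each control period).
- manip.read_camera(name): name is "scene" or "side" or "wrist"; returns a dict with "img" (480x640x3 uint8, blue, green, red), "z_map" (480x640 float32, m along the optical axis (not along the pixel's ray), 0 where there is no reading), "intrinsics" (3x3 intrinsics, pixels), "world_to_cam" (4x4, takes a point from world to camera coordinates). Camera axes: x right, y up, looking along -z (the intrinsics and any distortion apply to the point x, -y, -z); pixel columns grow to the right and rows downward; lengths in m; the calibration is good to about 2 mm. A picture is of the moment at which its call begins.
- manip.sign_off(): hands the job in, once; it reports no verdict.
The state is a dict: "clock": time; "joint_pos": joint angles; "qd": joint speeds; "tau": joint torques, N m; "tool_pos": TCP position; "tool_rot": TCP orientation; "ft_force": force on the tool from outside, world axes, zero at the start; "moment": the same for the moment, N m; "finger_gap": finger opening in m.
Only numpy, scipy, OpenCV 4.12 (cv2) and the standard library are available. Lean on these libraries where they do the work, as an engineer would, in place of code of your own. Each camera call takes 0.05 s, during which the arm holds its last target.

### The job

Tidy up after the painting class: put the blue cup into the green cup that stands in the steel tumbler, until its collar sits on the green rim, then press them down together with a light, steady push until only about 15 mm of the green cup (a finger's width) still shows above the steel rim. Do not ram it, and do not push it all the way down, or the cups jam. Let go of it, and leave the orange cup standing where it is.

Things in the scene. Friction and masses are not known exactly. Their poses are not given: they have to be found in the camera images.
- blue_cup_mid (a point): Blue plastic cup, the one to nest. Tapered, round, open-topped, 112 mm tall: 36 mm across at the foot, 50 mm at 60 mm up, 55 mm at the rim. A flat collar 72 mm across circles it from 60 to 65 mm up; grip the smooth 47 mm above the collar, from above. About 70 g. Point: on its axis half-way up, 56 mm above the foot, 4 mm below the collar's underside; z up out of its mouth.
- orange_cup_mid (a point): The orange cup, of the same shape and size as the blue one, not wanted; leave it alone. This point is on its axis, half-way up, 56 mm above the foot.
- steel_rim (a point): Centre of the mouth of the steel tumbler, level with its rim, 101 mm above the table. The tumbler is fixed to the table: 72 mm across at the rim, narrowing downward, on a black rubber foot 92 mm across; z points up.
- green_rim (a point): Centre of the green cup's mouth, level with its rim (65 mm across; mouth 58 mm, 46 mm at 60 mm down, 81 mm deep). Held upright in the steel tumbler, 36 to 46 mm above its rim at first. The blue cup enters with 4 mm of room all round until its collar sits on this rim (blue point then 4 mm below this one). A push of just over 6 N slides it straight down, friction only: it stays where left. z up.
Things that resemble listed ones, but are neither listed nor needed, are in the scene too. There is more than one size of the part that bears blue_cup_mid; the job needs the smallest.

How it is judged:
By the outcome, as a careful person would: the job done as asked, in the order asked, and still so for the second after the job is handed in, with the robot touching nothing.
It also fails if it takes over 40 s, if anything falls off the work surface, if the arm or the gripper's body presses on something with over 40 N, if the wrist force passes 120 N, or if a joint passes its speed limit or range.

## Working session

There is one attempt and no reset: what is moved stays moved. The work goes in short steps, Python scripts to look and compute and a tool call to move; the robot and the scene stay as the last step left them, time stands still between calls to the robot, and variables do not carry over. Pictures are saved under pics/ and viewed, and the job is handed in when it is done.

Besides the shell and the picture viewer there is one more tool, called as name(argument=value, ...) on one line, values as JSON. jog_arm: Moves the arm, as the interface text tells. Its arguments: {"type":"object","properties":{"slide":{"type":"array"},"delta_rot":{"type":"array"},"grip":{"type":"number"},"squeeze":{"type":"number"}},"required":["slide","delta_rot"]}

```bash
mkdir -p pics; cat > h.py <<'E'
import numpy as np, cv2, pickle
from workcell import manip
def grab(n,tag):
    c=manip.read_camera(n); cv2.imwrite(f'pics/{tag}.png',c['img']); pickle.dump({k:np.array(c[k]) for k in ('img','z_map','intrinsics','world_to_cam')},open(f'pics/{tag}.pkl','wb')); return c
def cloud(c):
    z=c['z_map'];K=c['intrinsics'];v,u=np.mgrid[:480,:640]
    p=np.stack([(u-K[0,2])/K[0,0]*z,-(v-K[1,2])/K[1,1]*z,-z,np.ones_like(z)],-1)
    w=p@np.linalg.inv(c['world_to_cam']).T
    w=w[...,:3].copy(); w[z<=0]=np.nan
    return w
def load(t): return pickle.load(open(f'pics/{t}.pkl','rb'))
E
python3 - <<'E'
from h import *
s=manip.state();print({k:np.round(v,3) for k,v in s.items()})
for n in('scene','side'):
    c=grab(n,n+'0');print(n,c.keys(),c['intrinsics'],np.linalg.inv(c['world_to_cam']).round(3))
a=load('scene0')
E
```

```text
{'clock': np.float64(0.0), 'joint_pos': array([ 1.279,  0.322, -0.07 ,  1.452,  0.023,  1.371, -0.057]), 'qd': array([-0.   ,  0.001, -0.002, -0.001, -0.001, -0.   ,  0.001]), 'tau': array([-1.0000e-03, -4.9358e+01, -3.8200e-01, -3.1434e+01,  1.3000e-02,
        1.2000e-02, -0.0000e+00]), 'tool_pos': array([ 0.195, -0.619,  0.23 ]), 'tool_rot': array([-0.57 ,  0.419, -0.417,  0.571]), 'ft_force': array([-0.196,  0.068,  0.421]), 'moment': array([ 0.01 , -0.013,  0.029]), 'finger_gap': np.float64(0.085)}
scene dict_keys(['img', 'z_map', 'intrinsics', 'world_to_cam']) [[574.88098852   0.         318.83256772]
 [  0.         574.88098852 231.60941535]
 [  0.           0.           1.        ]] [[ 0.493 -0.524  0.695  1.149]
 [ 0.87   0.313 -0.381 -0.331]
 [-0.018  0.792  0.61   0.683]
 [ 0.     0.     0.     1.   ]]
side dict_keys(['img', 'z_map', 'intrinsics', 'world_to_cam']) [[561.09517071   0.         319.29293835]
 [  0.         561.09517071 248.25139098]
 [  0.           0.           1.        ]] [[-0.913  0.294 -0.284  0.194]
 [-0.408 -0.65   0.641  0.623]
 [ 0.004  0.701  0.713  0.801]
 [ 0.     0.     0.     1.   ]]
```

View pics/scene0.png

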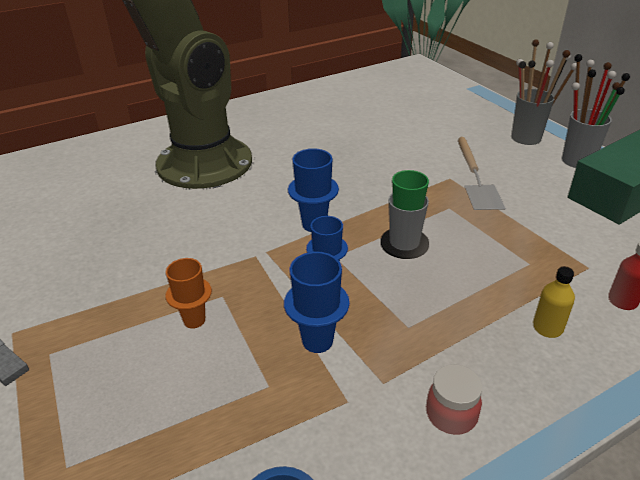

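View pics/side0.png

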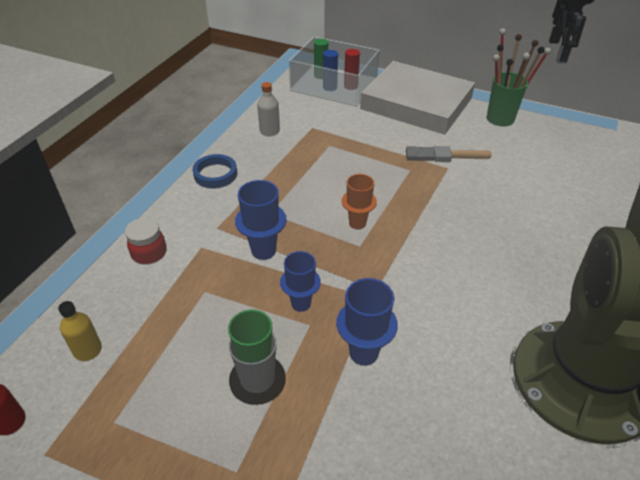

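The blue candidates in the scene view are (313,190), (327,238) and (317,300). In the side view they are (367,320), (300,280) and (260,215). The middle one looks smallest and matches the orange cup, so I'll measure all of them and check it in an enlarged crop.

```bash
cat >> h.py <<'E'
from scipy.optimize import least_squares
def circ(xy,r=None):
    m=xy.mean(0)
    if r is None:
        f=lambda p:np.hypot(xy[:,0]-p[0],xy[:,1]-p[1])-p[2]; s=least_squares(f,[*m,.03],loss='soft_l1',f_scale=.001)
    else:
        f=lambda p:np.hypot(xy[:,0]-p[0],xy[:,1]-p[1])-r; s=least_squares(f,m,loss='soft_l1',f_scale=.001)
    return s.x, np.abs(s.fun).mean()
E
python3 - <<'E'
from h import *
for t in('scene0','side0'):
    c=load(t);w=cloud(c);hsv=cv2.cvtColor(c['img'],cv2.COLOR_BGR2HSV)
    for col,lo,hi in(('blue',(108,120,40),(125,255,255)),('orange',(5,150,60),(15,255,255)),('green',(60,120,40),(80,255,255))):
        m=cv2.inRange(hsv,lo,hi)
        m[np.isnan(w[...,2])]=0; m[~((w[...,2]>.01)&(w[...,2]<.25))]=0
        n,l,st,ce=cv2.connectedComponentsWithStats(m)
        for i in range(1,n):
            if st[i,4]<300: continue
            p=w[l==i]; zt=np.percentile(p[:,2],99.5)
            r=p[p[:,2]>zt-.004]
            print(t,col,st[i],'ztop',zt.round(4),'rimfit',*[np.round(q,4) for q in circ(r[:,:2])],len(r),'zmin',p[:,2].min().round(3))
a=load('scene0')['img'][130:370,240:440];b=load('side0')['img'][160:400,210:410]
cv2.imwrite('pics/crop0.png',cv2.resize(np.hstack([a,b]),None,fx=2,fy=2,interpolation=cv2.INTER_CUBIC))
E
```

```text
scene0 blue [ 284  149   65  200 8277] ztop 0.1517 rimfit [409.0189 757.743  860.8335] 0.0198 614 zmin 0.01
scene0 orange [   0    0  126   29 2214] ztop 0.1001 rimfit [-1.1934 -0.2636  0.0873] 0.0055 37 zmin 0.01
scene0 orange [ 165  258   46   67 2173] ztop 0.1119 rimfit [ 0.4729 -0.1963  0.0254] 0.0009 186 zmin 0.01
scene0 green [ 393  170   36   41 1208] ztop 0.1432 rimfit [0.4849 0.2157 0.0301] 0.0011 164 zmin 0.09
side0 blue [193 155  43  26 302] ztop 0.0276 rimfit [ 0.8244 -0.2102  0.0439] 0.0022 145 zmin 0.013
side0 blue [236 208  50  30 510] ztop 0.1129 rimfit [ 0.5803 -0.0513  0.0043] 0.0 5 zmin 0.084
side0 blue [281 273  39  25 347] ztop 0.0845 rimfit [0.4837 0.0502 0.0257] 0.0 4 zmin 0.06
side0 blue [346 279  48  38 328] ztop 0.1545 rimfit [0.3428 0.1018 0.0345] 0.0009 233 zmin 0.074
side0 blue [337 307  60  42 815] ztop 0.1173 rimfit [0.3434 0.0951 0.0372] 0.0001 6 zmin 0.084
```

View pics/crop0.png

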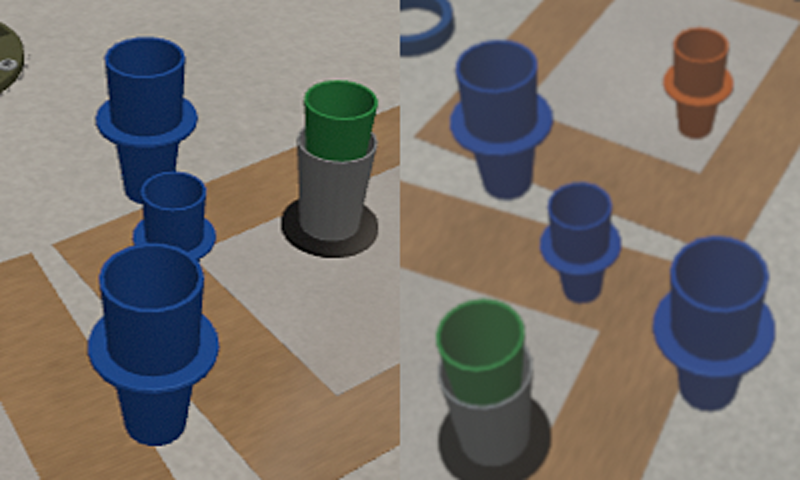

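```bash
python3 - <<'E'
from h import *
W={t:cloud(load(t)) for t in('scene0','side0')}
for name,seed in dict(big1=(.343,.098),small=(.465,.05),big2=(.58,-.05),orange=(.473,-.196),green=(.485,.215)).items():
    for t,w in W.items():
        p=w.reshape(-1,3);p=p[np.isfinite(p[:,2])]
        d=np.hypot(p[:,0]-seed[0],p[:,1]-seed[1])
        q=p[(d<.045)&(p[:,2]>.005)&(p[:,2]<.3)]
        zt=np.percentile(q[:,2],99.8);r=q[q[:,2]>zt-.005]
        print(name,t,'ztop',zt.round(4),*[np.round(x,4) for x in circ(r[:,:2])],len(r), 'ext',np.ptp(r,axis=0).round(3), 'mid',((r.max(0)+r.min(0))/2).round(4))
    # steel rim
for t,w in W.items():
    p=w.reshape(-1,3);p=p[np.isfinite(p[:,2])]
    d=np.hypot(p[:,0]-.485,p[:,1]-.215)
    for z0,z1 in((.094,.100),(.106,.14)):
        r=p[(d<.06)&(p[:,2]>z0)&(p[:,2]<z1)]
        r=r[np.hypot(*(r[:,:2]-[.485,.215]).T)>.025]
        print('steel' if z0<.1 else 'green',t,*[np.round(x,4) for x in circ(r[:,:2])],len(r))
E
```

```text
big1 scene0 ztop 0.1522 [0.3453 0.0979 0.0351] 0.0014 239 ext [0.078 0.075 0.005] mid [0.3438 0.0986 0.1499]
big1 side0 ztop 0.1543 [0.3425 0.1017 0.0349] 0.0012 389 ext [0.074 0.075 0.006] mid [0.3427 0.1017 0.1522]
small scene0 ztop 0.1123 [0.4874 0.0456 0.0252] 0.0012 140 ext [0.05  0.055 0.006] mid [0.4846 0.0462 0.1104]
small side0 ztop 0.1138 [0.4846 0.0483 0.0255] 0.001 166 ext [0.052 0.056 0.006] mid [0.4839 0.0482 0.1116]
big2 scene0 ztop 0.1527 [ 0.6131 -0.0448  0.0348] 0.0012 188 ext [0.04  0.071 0.006] mid [ 0.5943 -0.046   0.1509]
big2 side0 ztop 0.1535 [ 0.6096 -0.0422  0.0348] 0.0013 126 ext [0.043 0.072 0.005] mid [ 0.5952 -0.0448  0.1512]
orange scene0 ztop 0.1121 [ 0.4728 -0.1963  0.0256] 0.001 251 ext [0.056 0.054 0.006] mid [ 0.4728 -0.1962  0.11  ]
orange side0 ztop 0.114 [ 0.4693 -0.1932  0.0258] 0.0012 121 ext [0.053 0.058 0.006] mid [ 0.4691 -0.1947  0.112 ]
green scene0 ztop 0.1433 [0.4845 0.2159 0.0305] 0.0012 214 ext [0.066 0.064 0.007] mid [0.4836 0.2163 0.142 ]
green side0 ztop 0.1454 [0.482  0.2189 0.0303] 0.001 339 ext [0.064 0.065 0.005] mid [0.4822 0.2179 0.1432]
steel scene0 [0.4837 0.2164 0.034 ] 0.0026 199
green scene0 [0.4846 0.2157 0.0289] 0.0012 935
steel side0 [0.482  0.2184 0.0334] 0.003 183
green side0 [0.4819 0.2191 0.029 ] 0.001 601
```

```bash
cat >> h.py <<'E'
from scipy.spatial.transform import Rotation as R
def to_tool(dw,Rm): return Rm.T@np.asarray(dw)
E
python3 - <<'E'
from h import *
s=manip.state();Rm=R.from_quat(s['tool_rot']).as_matrix();print(Rm.round(3))
th=np.arctan2(Rm[1,0],Rm[0,0]);print('x heading',np.degrees(th))
for t in (np.degrees(np.arctan2(.88,.47)),):
  for k in(0,180,-180): print('need turn about world z',t+k-np.degrees(th))
p=s['tool_pos'];
for q in [(.47,-.30,.23),(.486,.047,.2)]: print(q, (np.array(q)-p).round(3), to_tool(np.array(q)-p,Rm).round(3)); p=np.array(q)
E
```

```text
[[ 0.301 -0.001  0.954]
 [-0.954  0.002  0.301]
 [-0.002 -1.    -0.   ]]
x heading -72.47800844414762
need turn about world z 134.37173862334575
need turn about world z 314.3717386233458
need turn about world z -45.62826137665424
(0.47, -0.3, 0.23) [ 0.275  0.319 -0.   ] [-0.222  0.001  0.358]
(0.486, 0.047, 0.2) [ 0.016  0.347 -0.03 ] [-0.326  0.031  0.12 ]
```

jog_arm(slide=[[-0.022,0,0.036],[-0.022,0,0.036],[-0.022,0,0.036],[-0.022,0,0.036],[-0.022,0,0.036],[-0.022,0,0.036],[-0.022,0,0.036],[-0.022,0,0.036],[-0.022,0,0.036],[-0.022,0,0.036]], delta_rot=[[0,0,0],[0,0,0],[0,0,0],[0,0,0],[0,0,0],[0,0,0],[0,0,0],[0,0,0],[0,0,0],[0,0,0]], grip=1)

```text
clock: 1.1
tool_pos: [0.4734, -0.3002, 0.231]
tool_rot: [0.57, -0.418, 0.418, -0.57]
ft_force: [1.6, -1.4, 0.1]
finger_gap: 0.0856
```

jog_arm(slide=[[-0.033,0,0.012],[-0.033,0,0.012],[-0.033,0,0.012],[-0.033,0,0.012],[-0.033,0,0.012],[-0.033,0,0.012],[-0.033,0,0.012],[-0.033,0,0.012],[-0.033,0,0.012],[-0.033,0,0.012]], delta_rot=[[0,0,0],[0,0,0],[0,0,0],[0,0,0],[0,0,0],[0,0,0],[0,0,0],[0,0,0],[0,0,0],[0,0,0]])

```text
clock: 2.1
tool_pos: [0.4874, 0.0504, 0.231]
tool_rot: [0.57, -0.418, 0.418, -0.57]
ft_force: [0.6, -0.7, -0.1]
finger_gap: 0.0852
```

jog_arm(slide=[[0,0,0],[0,0,0],[0,0,0],[0,0,0],[0,0,0],[0,0,0],[0,0,0],[0,0,0],[0,0,0],[0,0,0]], delta_rot=[[0,-0.14,0],[0,-0.14,0],[0,-0.14,0],[0,-0.14,0],[0,-0.14,0],[0,-0.14,0],[0,-0.14,0],[0,-0.14,0],[0,-0.14,0],[0,-0.14,0]])

```text
clock: 3.1
tool_pos: [0.4875, 0.0491, 0.2309]
tool_rot: [0.705, 0.049, -0.05, -0.705]
ft_force: [0.5, 0.4, -0.3]
finger_gap: 0.0853
```

```bash
python3 - <<'E'
from h import *
s=manip.state();print({k:np.round(v,3) for k,v in s.items()})
Rm=R.from_quat(s['tool_rot']).as_matrix();print(Rm.round(3))
c=grab('wrist','wrist1');print(c['intrinsics'],np.linalg.inv(c['world_to_cam']).round(3))
s=manip.state();Rm=R.from_quat(s['tool_rot']).as_matrix()
w=cloud(c);p=w.reshape(-1,3);p=p[np.isfinite(p[:,2])]
for sd in((.486,.047),):
    d=np.hypot(p[:,0]-sd[0],p[:,1]-sd[1]);q=p[(d<.04)&(p[:,2]>.105)&(p[:,2]<.12)]
    print('small rim wrist',[np.round(x,4) for x in circ(q[:,:2])],len(q),q[:,2].max() if len(q) else 0)
print(to_tool(np.array([.486,.047,.14])-s['tool_pos'],Rm).round(4))
E
```

```text
{'clock': np.float64(3.1), 'joint_pos': array([ 0.521,  0.006, -0.671,  1.815,  0.004,  1.323, -0.01 ]), 'qd': array([ 4.000e-03,  1.000e-03, -5.000e-03, -2.000e-03,  1.000e-03,
        0.000e+00,  1.387e+00]), 'tau': array([-2.400e-02, -2.531e+01, -9.100e-02, -3.111e+01,  1.300e-02,
        6.000e-03, -1.463e+00]), 'tool_pos': array([0.487, 0.049, 0.231]), 'tool_rot': array([ 0.705,  0.049, -0.05 , -0.705]), 'ft_force': array([ 0.518,  0.375, -0.282]), 'moment': array([0.018, 0.02 , 0.029]), 'finger_gap': np.float64(0.085)}
[[ 0.99  -0.001 -0.14 ]
 [ 0.14  -0.     0.99 ]
 [-0.001 -1.    -0.   ]]
[[366.41789955   0.         321.48361404]
 [  0.         366.41789955 238.22140872]
 [  0.           0.           1.        ]] [[ 0.99  -0.136 -0.037  0.477]
 [ 0.141  0.956  0.259  0.114]
 [ 0.    -0.261  0.965  0.373]
 [ 0.     0.     0.     1.   ]]
small rim wrist [array([0.4854, 0.0476, 0.0254]), np.float64(0.0008)] 1133 0.1140572996942667
[-0.0017  0.0909 -0.0018]
```

View pics/wrist1.png

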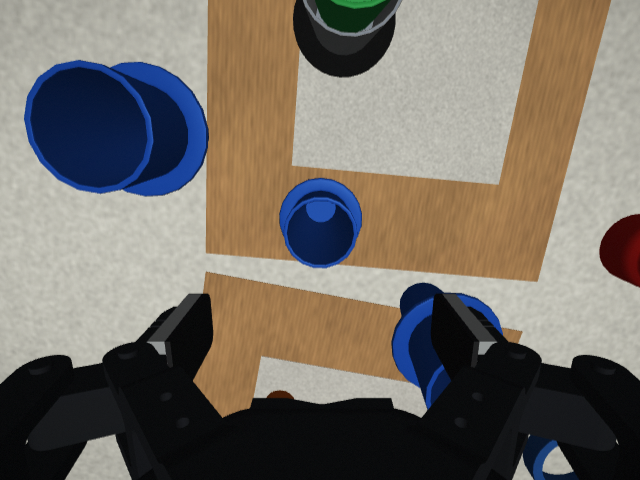

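jog_arm(slide=[[-0.002,0.01,-0.0015],[0,0.018,0],[0,0.02,0],[0,0.02,0],[0,0.02,0],[0,0.02,0],[0,0.018,0],[0,0.015,0],[0,0.01,0],[0,0.006,0]], delta_rot=[[0,0,0],[0,0,0],[0,0,0],[0,0,0],[0,0,0],[0,0,0],[0,0,0],[0,0,0],[0,0,0],[0,0,0]])

```text
clock: 4.15
tool_pos: [0.4851, 0.0472, 0.073]
tool_rot: [-0.705, -0.046, 0.048, 0.706]
ft_force: [-0.4, -0.8, 0.9]
finger_gap: 0.0851
```

jog_arm(slide=[[0,0,0],[0,0,0],[0,0,0],[0,0,0],[0,0,0],[0,0,0],[0,0,0],[0,0,0],[0,0,0],[0,0,0]], delta_rot=[[0,0,0],[0,0,0],[0,0,0],[0,0,0],[0,0,0],[0,0,0],[0,0,0],[0,0,0],[0,0,0],[0,0,0]], grip=0, squeeze=40)

```text
clock: 5.15
tool_pos: [0.487, 0.0474, 0.0752]
tool_rot: [0.706, 0.048, -0.047, -0.705]
ft_force: [0.7, -0.2, 5.1]
finger_gap: 0.0532
```

```bash
python3 - <<'E'
from h import *
c=grab('side','side2');c2=grab('scene','scene2')
a=c2['img'][80:380,190:490];b=c['img'][120:420,160:460]
cv2.imwrite('pics/grasp.png',cv2.resize(np.hstack([a,b]),None,fx=1.33,fy=1.33))
s=manip.state();print(s['tool_pos'],s['ft_force'],s['finger_gap'])
E
```

```text
[0.48692902 0.04744937 0.0752227 ] [-0.69931166 -1.41857663  6.6021806 ] 0.05280909763126074
```

View pics/grasp.png

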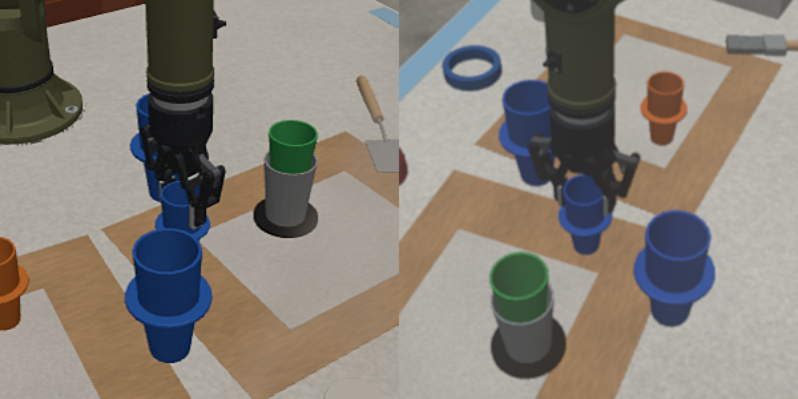

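The picture shows the small blue cup held above its collar (right half, 583,205), with the fingers clear of the neighbouring cups. Next I lift it.

jog_arm(slide=[[0,-0.004,0],[0,-0.008,0],[0,-0.013,0],[0,-0.017,0],[0,-0.02,0],[0,-0.02,0],[0,-0.018,0],[0,-0.012,0],[0,-0.006,0],[0,-0.002,0]], delta_rot=[[0,0,0],[0,0,0],[0,0,0],[0,0,0],[0,0,0],[0,0,0],[0,0,0],[0,0,0],[0,0,0],[0,0,0]])

```text
clock: 6.25
tool_pos: [0.4862, 0.0473, 0.1949]
tool_rot: [0.706, 0.048, -0.047, -0.705]
ft_force: [0.1, 0.2, -0.4]
finger_gap: 0.0526
```

```bash
python3 - <<'E'
from h import *
s=manip.state();Rm=R.from_quat(s['tool_rot']).as_matrix();p=s['tool_pos'];print(p,s['ft_force'],s['finger_gap'],Rm.round(3))
c=grab('side','side3');c2=grab('scene','scene3')
a=c2['img'][80:380,190:490];b=c['img'][120:420,160:460]
cv2.imwrite('pics/lift.png',cv2.resize(np.hstack([a,b]),None,fx=1.33,fy=1.33))
# green centre: blue grasp ref (TCP on cup axis) + camera-relative delta
for t,g0 in(('scene3',(.4846,.2158)),('side3',(.482,.219))):
    w=cloud(load(t)).reshape(-1,3)
    q=w[(np.hypot(w[:,0]-g0[0],w[:,1]-g0[1])<.04)&(w[:,2]>.136)&(w[:,2]<.15)]
    print('green',t,[np.round(x,4) for x in circ(q[:,:2],None)],np.percentile(q[:,2],99))
    col=w[(np.hypot(w[:,0]-p[0],w[:,1]-p[1])<.045)]
    hsv=cv2.cvtColor(load(t)['img'],cv2.COLOR_BGR2HSV).reshape(-1,3)
    k=(np.hypot(w[:,0]-p[0],w[:,1]-p[1])<.045)&(hsv[:,0]>108)&(hsv[:,0]<125)&(hsv[:,1]>110)
    b=w[k]; print('blue z', np.percentile(b[:,2],[0.5,99.5]).round(4), 'n',len(b))
    # collar edge points: largest radius in z hist
    h=np.round(b[:,2]*500)/500
    for z in np.unique(h)[::3]:
        r=b[h==z]; 
        if len(r)>12: print(' ',z.round(3),[np.round(x,4) for x in circ(r[:,:2])],len(r))
d=np.array([.4833,.2174,0])-np.array([.4859,.0472,0]);print('delta tool',to_tool(d,Rm).round(4))
E
```

```text
[0.48620413 0.04734131 0.19488938] [ 0.07436855  0.15699292 -0.43885992] 0.05255691975476485 [[ 0.991  0.001 -0.135]
 [ 0.135 -0.     0.991]
 [ 0.001 -1.    -0.   ]]
green scene3 [array([0.4846, 0.2158, 0.0302]), np.float64(0.0012)] 0.1435996237331891
blue z [0.1192 0.3518] n 1443
  0.122 [array([0.4845, 0.0473, 0.0191]), np.float64(0.0006)] 16
  0.134 [array([0.4818, 0.0474, 0.0234]), np.float64(0.0008)] 16
  0.14 [array([0.4868, 0.0458, 0.0196]), np.float64(0.001)] 23
  0.146 [array([0.4863, 0.0455, 0.0207]), np.float64(0.0007)] 17
  0.152 [array([0.4869, 0.046 , 0.0206]), np.float64(0.0007)] 18
  0.158 [array([0.4855, 0.046 , 0.0227]), np.float64(0.0009)] 25
  0.164 [array([0.4856, 0.0466, 0.0235]), np.float64(0.0007)] 20
  0.182 [array([0.4857, 0.0447, 0.0321]), np.float64(0.0037)] 112
  0.188 [array([0.4859, 0.0469, 0.0255]), np.float64(0.001)] 25
  0.194 [array([0.4871, 0.0436, 0.0232]), np.float64(0.0008)] 19
  0.2 [array([0.4862, 0.0457, 0.025 ]), np.float64(0.0006)] 19
  0.206 [array([0.4869, 0.0453, 0.025 ]), np.float64(0.0009)] 27
  0.212 [array([0.4872, 0.0447, 0.0246]), 
[... 253 characters left out ...]
0.0301]), np.float64(0.001)] 0.1456064084054854
blue z [0.1497 0.2339] n 1578
  0.182 [array([0.4855, 0.0519, 0.0306]), np.float64(0.0025)] 51
  0.188 [array([0.4854, 0.0459, 0.0267]), np.float64(0.0011)] 21
  0.194 [array([0.4849, 0.0488, 0.0243]), np.float64(0.0009)] 44
  0.2 [array([0.4848, 0.0489, 0.0244]), np.float64(0.001)] 45
  0.206 [array([0.4842, 0.049 , 0.0246]), np.float64(0.0007)] 54
  0.212 [array([0.4842, 0.0489, 0.0248]), np.float64(0.0008)] 52
  0.218 [array([0.4845, 0.0491, 0.0251]), np.float64(0.0008)] 59
  0.224 [array([0.4845, 0.0489, 0.0255]), np.float64(0.0008)] 71
  0.23 [array([0.4847, 0.0484, 0.0256]), np.float64(0.001)] 79
delta tool [ 2.03e-02 -1.00e-04  1.69e-01]
```

View pics/lift.png

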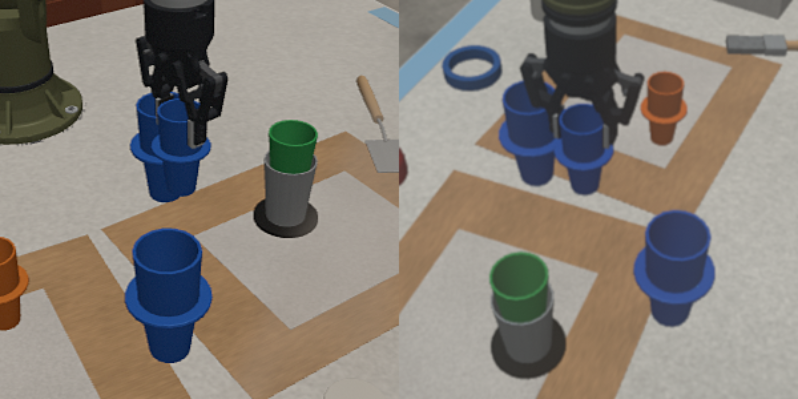

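Held upright; foot at about 0.119, which is below the green rim at 0.1435. I raise it another 48 mm before moving across.

jog_arm(slide=[[0,-0.01,0],[0,-0.016,0],[0,-0.014,0.004],[0.002,-0.008,0.016],[0.004,0,0.03],[0.005,0,0.036],[0.005,0,0.036],[0.003,0,0.028],[0.0015,0,0.015],[0,0,0.004]], delta_rot=[[0,0,0],[0,0,0],[0,0,0],[0,0,0],[0,0,0],[0,0,0],[0,0,0],[0,0,0],[0,0,0],[0,0,0]])

```text
clock: 7.35
tool_pos: [0.4828, 0.2204, 0.2427]
tool_rot: [-0.705, -0.049, 0.049, 0.706]
ft_force: [-0.1, -0.1, -1.3]
finger_gap: 0.0529
```

jog_arm(slide=[[0,0,0],[0,0.002,0],[0,0.004,0],[0,0.004,0],[0,0.004,0],[0,0.002,0],[0,0,0],[0,0,0],[0,0,0],[0,0,0]], delta_rot=[[0,0,0],[0,0,0],[0,0,0],[0,0,0],[0,0,0],[0,0,0],[0,0,0],[0,0,0],[0,0,0],[0,0,0]])

```text
clock: 8.35
tool_pos: [0.4837, 0.2177, 0.2264]
tool_rot: [0.705, 0.048, -0.048, -0.705]
ft_force: [-0.2, -0.2, -0.5]
finger_gap: 0.0531
```

```bash
python3 - <<'E'
from h import *
s=manip.state();Rm=R.from_quat(s['tool_rot']).as_matrix();p=s['tool_pos'];print(p,s['ft_force'],s['finger_gap'],Rm.round(3))
c=grab('side','side4');c2=grab('scene','scene4')
a=c2['img'][40:340,260:560];b=c['img'][140:440,100:400]
cv2.imwrite('pics/over.png',cv2.resize(np.hstack([a,b]),None,fx=1.33,fy=1.33))
for t,g0 in(('scene4',(.4846,.2158)),('side4',(.482,.219))):
    w=cloud(load(t)).reshape(-1,3)
    hsv=cv2.cvtColor(load(t)['img'],cv2.COLOR_BGR2HSV).reshape(-1,3)
    k=(np.hypot(w[:,0]-p[0],w[:,1]-p[1])<.05)&(hsv[:,0]>108)&(hsv[:,0]<125)&(hsv[:,1]>110)
    b=w[k]
    z0=p[2]-.075
    for lo,hi in((5,50),(70,110)):
        r=b[(b[:,2]>z0+lo/1e3)&(b[:,2]<z0+hi/1e3)]
        if len(r)>20: print(t,lo,hi,[np.round(x,4) for x in circ(r[:,:2])],len(r))
E
```

```text
[0.48366846 0.21769407 0.22644415] [-0.23616108 -0.22246297 -0.49773176] 0.05308005837324491 [[ 0.991  0.    -0.135]
 [ 0.135  0.     0.991]
 [ 0.    -1.    -0.   ]]
scene4 5 50 [array([0.4842, 0.216 , 0.0207]), np.float64(0.0016)] 394
scene4 70 110 [array([0.4844, 0.2156, 0.0252]), np.float64(0.0013)] 640
side4 5 50 [array([0.4816, 0.2197, 0.0189]), np.float64(0.0012)] 132
side4 70 110 [array([0.4821, 0.2191, 0.0247]), np.float64(0.0008)] 1132
```

View pics/over.png

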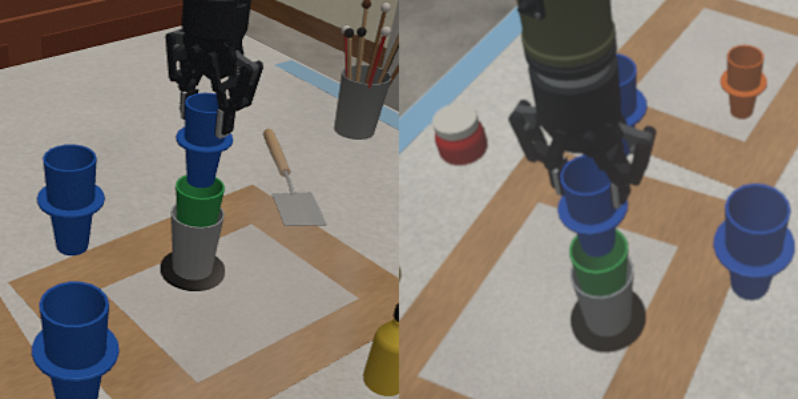

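Aligned to within about 0.3 mm in both views. Next I insert down to about 8 mm short of contact (contact expected at TCP z near 0.158).

jog_arm(slide=[[0,0.003,0],[0,0.006,0],[0,0.008,0],[0,0.008,0],[0,0.008,0],[0,0.008,0],[0,0.007,0],[0,0.005,0],[0,0.004,0],[0,0.003,0]], delta_rot=[[0,0,0],[0,0,0],[0,0,0],[0,0,0],[0,0,0],[0,0,0],[0,0,0],[0,0,0],[0,0,0],[0,0,0]])

```text
clock: 9.45
tool_pos: [0.4836, 0.2176, 0.166]
tool_rot: [0.706, 0.048, -0.048, -0.705]
ft_force: [-0.0, 0.5, -0.3]
finger_gap: 0.0527
```

jog_arm(slide=[[0,0.001,0],[0,0.001,0],[0,0.001,0],[0,0.001,0],[0,0.001,0],[0,0.001,0],[0,0.001,0],[0,0.001,0],[0,0.001,0],[0,0.001,0]], delta_rot=[[0,0,0],[0,0,0],[0,0,0],[0,0,0],[0,0,0],[0,0,0],[0,0,0],[0,0,0],[0,0,0],[0,0,0]])

```text
clock: 10.45
tool_pos: [0.4837, 0.2176, 0.157]
tool_rot: [0.706, 0.048, -0.048, -0.705]
ft_force: [-2.8, -0.7, 5.9]
finger_gap: 0.0529
```

```bash
cat > chk.py <<'E'
from h import *
import sys
n=sys.argv[1]
c=grab('side','side'+n);c2=grab('scene','scene'+n)
s=manip.state();print(s['clock'],s['tool_pos'],s['ft_force'],s['finger_gap'])
a=c2['img'][100:300,310:510];b=c['img'][260:460,150:350]
cv2.imwrite(f'pics/z{n}.png',cv2.resize(np.hstack([a,b]),None,fx=2,fy=2,interpolation=cv2.INTER_CUBIC))
for t,g0 in(('scene',(.4845,.2158)),('side',(.482,.219))):
    d=load(t+n);w=cloud(d).reshape(-1,3)
    hsv=cv2.cvtColor(d['img'],cv2.COLOR_BGR2HSV).reshape(-1,3)
    near=np.hypot(w[:,0]-g0[0],w[:,1]-g0[1])
    g=(near<.04)&(hsv[:,0]>60)&(hsv[:,0]<80)&(hsv[:,1]>110)&(w[:,2]>.09)
    b=(near<.045)&(hsv[:,0]>108)&(hsv[:,0]<125)&(hsv[:,1]>110)
    print(t,'green z',np.percentile(w[g,2],[1,99]).round(4),g.sum(),'blue z',np.percentile(w[b,2],[1,99]).round(4))
    c_=w[b&(near>.029)&(near<.037)]
    if len(c_)>10: print('  collar top z',np.median(c_[:,2]).round(4),len(c_),[np.round(x,4) for x in circ(w[b&(near>.03)][:,:2])])
E
python3 chk.py 5
```

```text
10.55 [0.48368722 0.21764684 0.15677189] [-1.19822085 -1.57447743  4.45372657] 0.052877515325196044
scene green z [0.0942 0.1371] 592 blue z [0.1415 0.3065]
  collar top z 0.1445 159 [array([0.4848, 0.2158, 0.034 ]), np.float64(0.0016)]Traceback (most recent call last):
  File "chk.py", line 14, in <module>
    print(t,'green z',np.percentile(w[g,2],[1,99]).round(4),g.sum(),'blue z',np.percentile(w[b,2],[1,99]).round(4))
                      ~~~~~~~~~~~~~^^^^^^^^^^^^^^^
    return _quantile_unchecked(
        a, q, axis, out, overwrite_input, method, keepdims, weights)
    return _ureduce(a,
                    func=_quantile_ureduce_func,
    ...<5 lines>...
                    overwrite_input=overwrite_input,
                    method=method)
    r = func(a, **kwargs)
    result = _quantile(arr,
                       quantiles=q,
    ...<2 lines>...
                       out=out,
                       weights=wgt)
    slices_having_nans = np.isnan(arr[-1, ...])
                                  ~~~^^^^^^^^^
IndexError: index -1 is out of bounds for axis 0 with size 0
```

View pics/z5.png

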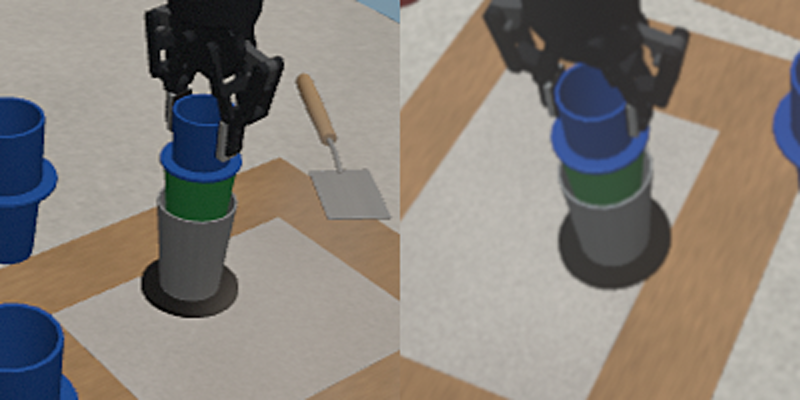

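The collar is on the green rim: the wrist force is about 5–6 N and the side view shows the collar seated at (600,150). Now a slow push.

jog_arm(slide=[[0,0.001,0],[0,0.001,0],[0,0.001,0],[0,0.0012,0],[0,0.0012,0],[0,0.0012,0],[0,0.0012,0],[0,0.0012,0],[0,0.001,0],[0,0.001,0]], delta_rot=[[0,0,0],[0,0,0],[0,0,0],[0,0,0],[0,0,0],[0,0,0],[0,0,0],[0,0,0],[0,0,0],[0,0,0]])

```text
clock: 11.55
tool_pos: [0.4837, 0.2177, 0.1457]
tool_rot: [0.706, 0.048, -0.048, -0.705]
ft_force: [-0.8, -0.3, 5.0]
finger_gap: 0.0527
```

```bash
sed -i 's/hsv\[:,1\]>110)&(w\[:,2\]>.09)/hsv[:,1]>70)\&(w[:,2]>.09)/; s/np.percentile(w\[g,2\],\[1,99\]).round(4)/(np.percentile(w[g,2],[1,99]).round(4) if g.any() else None)/' chk.py; python3 chk.py 6
```

```text
11.65 [0.48367339 0.21766998 0.14559188] [-0.69425856 -0.55968994  4.54074208] 0.05299762442710609
scene green z [0.0944 0.4281] 458 blue z [0.1303 0.3058]
  collar top z 0.1333 148 [array([0.4846, 0.2155, 0.0341]), np.float64(0.0018)]
side green z [0.095 0.126] 319 blue z [0.1269 0.1835]
  collar top z 0.1352 274 [array([0.4818, 0.2188, 0.0327]), np.float64(0.0014)]
```

View pics/z6.png

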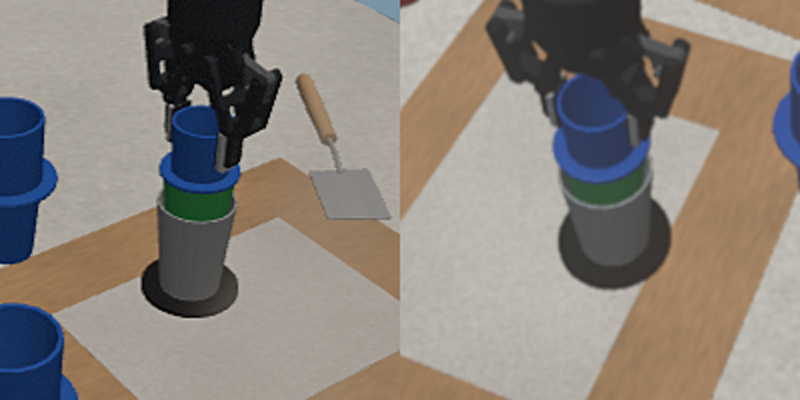

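jog_arm(slide=[[0,0.001,0],[0,0.0012,0],[0,0.0012,0],[0,0.0012,0],[0,0.0012,0],[0,0.0012,0],[0,0.001,0],[0,0.001,0],[0,0.001,0],[0,0.001,0]], delta_rot=[[0,0,0],[0,0,0],[0,0,0],[0,0,0],[0,0,0],[0,0,0],[0,0,0],[0,0,0],[0,0,0],[0,0,0]])

```text
clock: 12.65
tool_pos: [0.4837, 0.2177, 0.1346]
tool_rot: [0.706, 0.048, -0.048, -0.705]
ft_force: [-1.5, -1.6, 4.4]
finger_gap: 0.0525
```

```bash
python3 chk.py 7; python3 - <<'E'
from h import *
# project steel rim front edge & collar in images: measure green visible band along front azimuth facing the camera
for t,g0 in(('scene7',(.4846,.2158)),('side7',(.482,.219))):
    d=load(t);w=cloud(d);cam=np.linalg.inv(d['world_to_cam'])[:3,3]
    dirn=cam[:2]-g0;dirn/=np.linalg.norm(dirn)
    rel=w[...,:2]-np.array(g0);al=rel@dirn;lat=rel@np.array([-dirn[1],dirn[0]])
    m=(np.abs(lat)<.003)&(al>.015)&(al<.05)&(w[...,2]>.06)&(w[...,2]<.2)
    for v,u in np.argwhere(m)[::2]: print(t,v,u,w[v,u,2].round(4),al[v,u].round(4),d['img'][v,u]) if abs(lat[v,u])<.0012 else 0
E
```

```text
12.75 [0.48370488 0.21764896 0.13446003] [-0.96435689 -1.02960019  4.65085024] 0.0523490790802739
scene green z [0.0962 0.4292] 276 blue z [0.1196 0.2791]
  collar top z 0.1221 141 [array([0.4847, 0.2151, 0.0335]), np.float64(0.0017)]
side green z [0.0975 0.1147] 165 blue z [0.1148 0.1726]
  collar top z 0.124 276 [array([0.4818, 0.2186, 0.0329]), np.float64(0.0013)]
scene7 174 410 0.1703 0.0277 [113  58  27]
scene7 175 410 0.1662 0.0242 [81 40 16]
scene7 177 410 0.1647 0.0281 [81 42 20]
scene7 180 409 0.1562 0.0241 [82 42 16]
scene7 181 409 0.1538 0.0235 [84 46 23]
scene7 182 409 0.1529 0.0253 [81 40 16]
scene7 183 409 0.1516 0.0263 [82 42 22]
scene7 184 409 0.1493 0.0258 [80 38 15]
scene7 185 409 0.1458 0.0235 [81 41 17]
scene7 187 409 0.1406 0.0218 [81 42 19]
scene7 189 409 0.136 0.0208 [81 40 16]
scene7 190 409 0.1352 0.0228 [83 41 16]
scene7 191 409 0.1345 0.0249 [82 41 18]
scene7 192 409 0.1318 0.0239 [82 40 16]
scene7 193 409 0.1304 0.0248 [81 42 17]
scene7 194 409 0.1267 0.0223 [80 40 18]
scene7 197 408 0.1246 0.0287 [133  70  32]
scene7 199 408 0.1207 0.029 [145  77  33]
sce
[... 1836 characters left out ...]
ide7 356 254 0.1146 0.0306 [67 78 52]
side7 358 255 0.1075 0.0295 [59 84 55]
side7 359 255 0.1061 0.0303 [57 83 53]
side7 360 255 0.1017 0.029 [57 83 53]
side7 361 255 0.0977 0.0281 [71 91 66]
side7 362 255 0.0949 0.0279 [111 117 103]
side7 363 255 0.101 0.0337 [132 129 123]
side7 365 256 0.0956 0.0338 [81 81 80]
side7 366 256 0.0929 0.0337 [84 84 83]
side7 367 256 0.091 0.0342 [85 85 85]
side7 368 256 0.0878 0.0338 [84 84 83]
side7 369 256 0.084 0.0331 [85 85 85]
side7 370 256 0.08 0.0322 [85 85 84]
side7 372 257 0.0718 0.0307 [84 84 83]
side7 373 257 0.0725 0.0328 [85 86 85]
side7 374 257 0.0695 0.0326 [85 84 84]
side7 375 257 0.0638 0.0307 [84 85 84]
side7 376 257 0.0627 0.0317 [84 85 84]
```

View pics/z7.png

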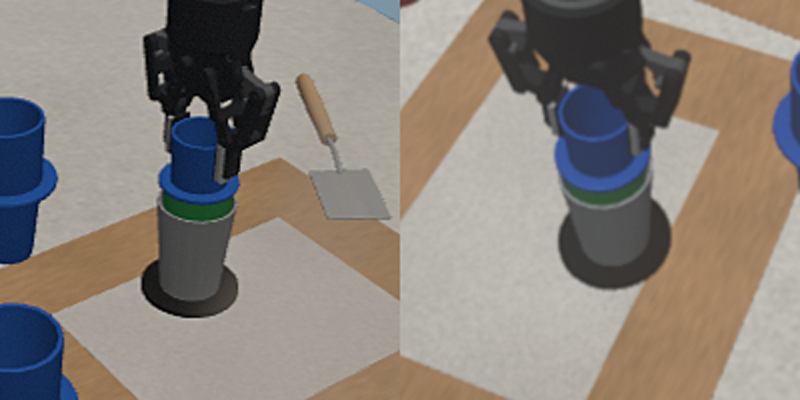

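```bash
python3 - <<'E'
from h import *
def stat(t,g0,h0,h1,zr):
    d=load(t);w=cloud(d).reshape(-1,3);hsv=cv2.cvtColor(d['img'],cv2.COLOR_BGR2HSV).reshape(-1,3)
    near=np.hypot(w[:,0]-g0[0],w[:,1]-g0[1])
    b=(hsv[:,0]>h0)&(hsv[:,0]<h1)&(hsv[:,1]>110)
    k=b&(near>.029)&(near<.037)&(w[:,2]<zr)
    z=w[k,2]; print(t,'collar med',np.median(z).round(4),np.percentile(z,[25,75]).round(4),len(z),end=' ')
    k=b&(near<.032)&(w[:,2]<zr+.05); print('rim99',np.percentile(w[k,2],[98,99.5]).round(4))
stat('scene0',(.4729,-.1963),4,15,.1);stat('side0',(.4693,-.1935),4,15,.1)
stat('scene4',(.4844,.2156),108,125,.22);stat('side4',(.482,.2192),108,125,.22) # TCP .2264
stat('scene5',(.4844,.2156),108,125,.16);stat('side5',(.482,.2192),108,125,.16)
stat('scene7',(.4844,.2156),108,125,.14);stat('side7',(.482,.2192),108,125,.14)
E
```

```text
scene0 collar med 0.0634 [0.0624 0.0644] 325 rim99 [0.1111 0.112 ]
side0 collar med 0.0644 [0.0635 0.0653] 158 rim99 [0.1124 0.1138]
scene4 collar med 0.2138 [0.2125 0.2146] 139 rim99 [0.2613 0.262 ]
side4 collar med 0.2158 [0.2152 0.2166] 323 rim99 [0.2635 0.2646]
scene5 collar med 0.1442 [0.1435 0.1451] 132 rim99 [0.1925 0.2018]
side5 collar med 0.1464 [0.1456 0.1472] 274 rim99 [0.1943 0.195 ]
scene7 collar med 0.122 [0.1208 0.1227] 122 rim99 [0.1702 0.1827]
side7 collar med 0.1239 [0.123  0.1248] 267 rim99 [0.1719 0.1727]
```

The grip has not slipped: the collar-to-TCP offset is unchanged. Collar underside is about 0.119, so roughly 18 mm of green still shows and I need about 3 mm more.

jog_arm(slide=[[0,0.0008,0],[0,0.0008,0],[0,0.0008,0],[0,0.0008,0],[0,0,0],[0,0,0],[0,0,0],[0,0,0],[0,0,0],[0,0,0]], delta_rot=[[0,0,0],[0,0,0],[0,0,0],[0,0,0],[0,0,0],[0,0,0],[0,0,0],[0,0,0],[0,0,0],[0,0,0]])

```text
clock: 13.75
tool_pos: [0.4837, 0.2176, 0.1312]
tool_rot: [0.706, 0.048, -0.048, -0.705]
ft_force: [-1.4, -0.4, 4.6]
finger_gap: 0.053
```

```bash
python3 chk.py 8
```

```text
13.85 [0.48368247 0.21763799 0.13114887] [-1.56751105 -0.3697579   5.06131268] 0.052924726654959744
scene green z [0.0957 0.4313] 230 blue z [0.1159 0.2517]
  collar top z 0.1188 154 [array([0.485 , 0.2154, 0.0332]), np.float64(0.0016)]
side green z [0.0993 0.1111] 117 blue z [0.1116 0.169 ]
  collar top z 0.1205 268 [array([0.4819, 0.2187, 0.0328]), np.float64(0.0012)]
```

jog_arm(slide=[[0,0,0],[0,0,0],[0,0,0],[0,0,0],[0,0,0],[0,0,0],[0,0,0],[0,0,0],[0,0,0],[0,0,0]], delta_rot=[[0,0,0],[0,0,0],[0,0,0],[0,0,0],[0,0,0],[0,0,0],[0,0,0],[0,0,0],[0,0,0],[0,0,0]], grip=1)

```text
clock: 14.85
tool_pos: [0.4836, 0.2176, 0.1311]
tool_rot: [0.706, 0.048, -0.048, -0.705]
ft_force: [-0.7, -0.5, -0.8]
finger_gap: 0.0854
```

jog_arm(slide=[[0,-0.003,0],[0,-0.008,0],[0,-0.012,0],[0,-0.015,0],[0,-0.018,0],[0,-0.02,0],[0,-0.02,0],[0,-0.02,0],[0,-0.015,0],[0,-0.008,0]], delta_rot=[[0,0,0],[0,0,0],[0,0,0],[0,0,0],[0,0,0],[0,0,0],[0,0,0],[0,0,0],[0,0,0],[0,0,0]])

```text
clock: 15.85
tool_pos: [0.4842, 0.2181, 0.2724]
tool_rot: [-0.705, -0.049, 0.047, 0.706]
ft_force: [-0.8, 0.2, -0.4]
finger_gap: 0.0853
```

```bash
python3 chk.py 9
```

```text
15.95 [0.4841412  0.21789897 0.27144766] [-0.68341492  0.40020537  0.59464812] 0.08546840845521317
scene green z [0.0952 0.4416] 243 blue z [0.1156 0.3401]
  collar top z 0.1188 161 [array([0.4845, 0.2158, 0.0334]), np.float64(0.0018)]
side green z [0.0991 0.1115] 107 blue z [0.1102 0.1694]
  collar top z 0.1206 315 [array([0.4818, 0.2192, 0.0326]), np.float64(0.0012)]
```

View pics/z9.png

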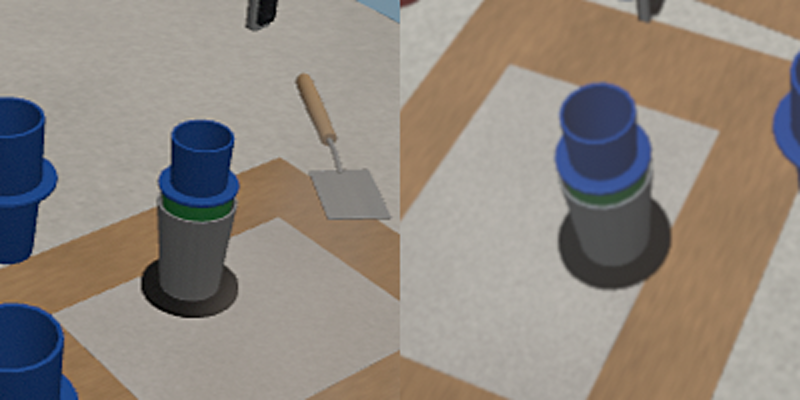

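View pics/scene9.png

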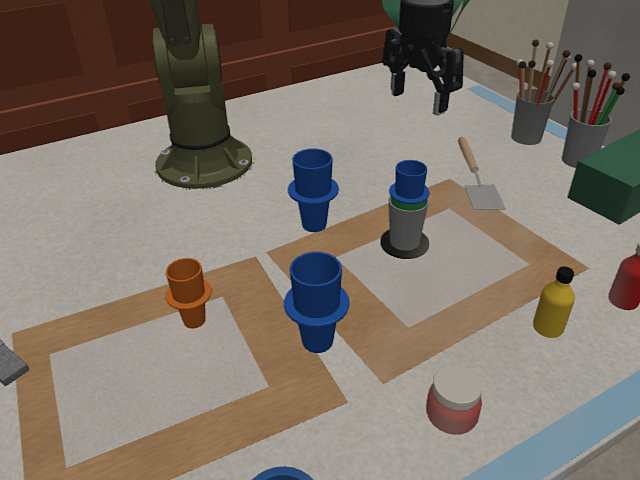

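```bash
python3 -c "
from workcell import manip
print(manip.sign_off())"
```

```text
the job is handed in; nothing more can be done
None
```

The blue cup is nested in the green cup, and about 15 mm of the green cup shows above the steel rim. I handed the job in at about 16 s of the 40 s allowed.

**What I did:** I took the smallest of the three blue cups by the smooth part above its collar and lowered it into the green cup until the collar met the rim. Then I pushed both down at about 10 mm/s; force readings between moves were about 5–6 N. I opened the gripper and raised it about 140 mm clear.

**Last checks:**
- **Height:** the collar underside is at about 0.116 m in both fixed cameras, measured against the orange cup as reference, so 14.8 mm of green shows. The arm's own reading agreed, and nothing moved when the gripper let go.
- **Position:** the nested cup is centred on the tumbler to within about 0.5 mm in both cameras and stands upright.
- **Other cups:** in the last picture the orange cup and the two larger blue cups stand where they were.

**Disagreement:** the two cameras differ from each other by about 3 mm sideways and 1–2 mm in height. I worked from relative positions within each camera, so this did not affect the fit. No check failed.

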